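Lay the multimeter on its back and press its power button

TASK

The red multimeter is standing on its long edge on the blue mat. Push it over with the fingertips so that it lies on its back on the mat with its face up, then press the round green power button on its face all the way down and let go. Do not grip, lift or lean hard on the meter, and leave the other things on the bench where they are.

Things in the scene. Friction and masses are not known exactly. Their poses are not given: they have to be found in the camera images.
- meter: Red multimeter, 180 x 85 x 44 mm, about 0.4 kg, loose; starts standing on a 180 mm edge (85 mm high) on the mat, facing any way. Origin at the case's centre. x points from the face out through the back (face looks along -x; it must fall towards +x), y along its length to the display end, z across its 85 mm width, up at the start. Lying on its back, x points down and the origin is 25 mm above the table
- meter_face (a point): centre of the meter's black face (front 15 mm of the case black, the rest and the plain back red), axes as the meter's. Display at the +y end; red dial 44 mm across, 8 mm proud, 36 mm towards -y. Pushed slowly on the face near its top edge, half-way along its length, the meter tips without sliding; past about 27 degrees of lean it falls over by itself
- power_top (a point): centre of the top of the green power button, 20 mm across, standing 8 mm proud of the face (12 mm towards +y and 22 mm towards -z of the meter's centre); its axes are parallel to the meter's
- power (a joint): travel of the power button: 0 released, 0.004 m fully down; springs back. It starts to move at 1.2 N and is fully down at 3.6 N
- mat: blue work mat fixed to the bench, 280 mm along its x, 360 mm along its y, 3 mm thick; origin under its centre, on the table top
- spool: yellow solder spool standing on its flange, 64 mm across, 50 mm high; origin under its centre; a loose bystander
- flux: amber flux jar with a black cap, 50 mm across, 50 mm high; origin under its centre; a loose bystander
- stripper: red-handled wire stripper lying flat, about 175 mm long along its x, 60 mm wide, 20 mm high; a loose bystander
- screwdriver: orange-handled screwdriver lying flat along its x, 170 mm long, under 35 mm high; a loose bystander
- battery: black two-cell battery holder, 62 x 34 x 20 mm; origin under its centre; a loose bystander
- relay: small green relay board, 50 x 36 x 19 mm, on a corner of the mat; origin under its centre; a loose bystander
- sucker: aluminium solder sucker lying flat along its x, 175 mm long, 20 mm high; a loose bystander
There are look-alikes about, which are no part of the job. Of the things like the meter, leave any that is orange; of the rest the larger one is meant.

How it is judged:
On the way, in this order (a step that is already met when the one before it is completed fails the run):
1. the meter lies on its back, face up and still (angle between meter's own x axis and vertical above 3 rad and height (world z) of meter below 0.032 m and linear speed of meter below 0.02 m/s), for 0.2 s.
2. the power button is pressed down while the meter lies face up (value of joint power above 0.003 m and angle between meter's own x axis and vertical above 3 rad), for 0.1 s.
At the end, for the whole second after the job is handed in: The meter lies face up (within 8 degrees of level) and still, its centre less than 32 mm above the table and over the mat, with the power button let go (up again to within 1 mm) after having been pressed at least 3 of its 4 mm (all of step 1 and x of meter in the frame of mat between -0.14 and 0.14 m and y of meter in the frame of mat between -0.18 and 0.18 m and value of joint power below 0.001 m); the robot touches nothing.
It fails at once if the meter is lifted (its centre more than 62 mm above the table) (height (world z) of meter above 0.062 m).
It fails at once if the meter is squeezed or pressed with more than 35 N (contact force between the fingers and meter above 35 N).
It fails at once if another thing on the bench is moved by more than 30 mm (distance of any of spool, flux, stripper, screwdriver, battery, relay, sucker from where it was at the start of the episode above 0.03 m).
It fails at once if the spool or the flux jar is knocked over (angle between any of spool, flux's own z axis and vertical above 0.5 rad).
It also fails if it takes over 45 s, if anything falls off the work surface, if the arm or the gripper's body presses on something with over 40 N, if the wrist force passes 120 N, or if a joint passes its speed limit or range.

ROBOT

A 6-joint arm with a two-finger parallel gripper is mounted at the origin on the work surface. World frame = base frame: x ahead of the robot, y to its left, z up, the work surface at z = 0. Lengths are in m, angles in rad, forces in N, time in s.
With the tool pointing down it reaches from about 0.3 to 0.775 m from the base axis. Payload 14.6 kg.
Tool frame: the origin (TCP) lies on the centre line of the jaws, within the pads' length; the fingertips stand 25 mm ahead of it and the grasp point (between the pads) lies 6 mm ahead of it (ctrl.tip_reach is the distance from the TCP to the fingertips, in m); z points along the fingers, y is the line along which they close (so a half turn about z gives the same grasp; the last joint's range is limited). The gripper opens to 94 mm and grips with 3 to 60 N. Pads are 16 mm wide; open, the fingers measure 119 mm over their backs; the gripper's body (75 mm by 177 mm) begins 78 mm behind the grasp point.
Start: joints at [-1.25, 0.3, 1.521, -0, 1.321, -0.067], TCP at [0.208, -0.509, 0.23] pointing down, gripper open.
Joint ranges: [-3.03, 3.03], [-0.79, 2.21], [0.23, 2.52], [-1.04, 4.18], [0, 3.07], [-2.55, 2.55]. Speed limits (rad/s): [2.22, 2.22, 2.57, 3.14, 3.14, 3.14].

INTERFACE

Orientations are given as [roll, pitch, yaw] about the fixed x, y, z axes, in that order (R = Rz(yaw) Ry(pitch) Rx(roll)).
In Python, from station import ctrl gives the robot as it stands. The module is installed in compiled form; this text tells all that it offers.
- The arm moves only by the tool apply_moves, never from a script. Its argument "deltas" is a list of rows, each a list of 7 numbers: the closure in counts, from 0 (fully open) to 255 (shut), then the shift along the world's x, y, z in cm, then the turn, a rotation vector about the world's x, y, z in rad. In form: [[jaw, tx, ty, tz, ax, ay, az], ...]. A call has 1 to 10 rows; each row shifts and turns the commanded pose from where the row before left it; what a row does not reach is not made up. A row lasts 1/10 s, in which the tool goes at most 50 mm and 8.59 degrees, less where a joint would pass 70% of its speed; a pose out of reach is approached as far as the arm can. A call with a gripper value outside its range is refused whole. The fingers move at their own pace and stop on an object; "grip_force" is the grip in N (left out, the last holds). Time passes only in rows, so rows that do not move let the fingers close. It gives the time, the measured TCP pose, the force, the opening and the grip force at its end, in the units of the state.
- ctrl.get_obs(): the state, without advancing time (a new reading comes with each control period).
- ctrl.camera(name): name is "side" or "top" or "wrist"; returns a dict with "img" (420x560x3 uint8, red, green, blue), "K" (3x3 intrinsics, pixels), "pose" (4x4, takes a point from camera to world coordinates); the wrist camera has in their place "hand_eye" (4x4, takes a point from camera to tool coordinates, whose origin is the TCP and whose axes are the flange's). Camera axes: x right, y up, looking along -z (the intrinsics and any distortion apply to the point x, -y, -z); pixel columns grow to the right and rows downward; lengths in m; the calibration is good to about 2 mm. A picture is of the moment at which its call begins: read the wrist's pose just before it. There is no depth.
- ctrl.hand_in(): hands the job in; it is judged then, once.
The state is a dict: "time_s": time; "qpos": joint angles; "joint_vel": joint speeds; "tau": joint torques, N m; "ee_pos": TCP position; "eef_rot": TCP orientation; "force": force on the tool from outside, world axes, zero at the start; "moment": the same for the moment, N m; "grip_width": finger opening in m; "grip_force": force on a finger pad.
Only numpy, scipy, OpenCV 4.12 (cv2) and the standard library are available. Lean on these libraries where they do the work, as an engineer would, in place of code of your own. Each camera call takes 0.05 s, during which the arm holds its last target. There are 200 camera calls.

## Working session

There is one attempt and no reset: what is moved stays moved. The work goes in short steps, Python scripts to look and compute and a tool call to move; the robot and the scene stay as the last step left them, time stands still between calls to the robot, and variables do not carry over. Pictures are saved under pics/ and viewed, at most 10 in all, crops included, and the job is handed in when it is done.

Besides the shell and the picture viewer there is one more tool, called as name([rows], argument=value, ...), one row to a line, values as JSON. apply_moves: Moves the arm, as the interface text tells. Its arguments: {"type":"object","properties":{"deltas":{"type":"array"},"grip_force":{"type":"number"}},"required":["deltas"]}

```bash
mkdir -p pics
python3 - <<'E'
from station import ctrl
import cv2,numpy as np,pickle
o=ctrl.get_obs();print({k:np.round(v,3) for k,v in o.items()},ctrl.tip_reach)
d={}
for n in ["top","side"]:
    c=ctrl.camera(n);d[n]=c;cv2.imwrite(f"pics/{n}0.png",c["img"][:,:,::-1]);print(n,np.round(c["K"],1),np.round(c["pose"],3),[k for k in c])
pickle.dump(d,open("d0.pkl","wb"))
E
```

```text
{'time_s': np.float64(0.0), 'qpos': array([-1.25 ,  0.3  ,  1.522, -0.   ,  1.321, -0.067]), 'joint_vel': array([ 0.   ,  0.002,  0.001,  0.001, -0.   ,  0.   ]), 'tau': array([ 0.0000e+00, -5.3181e+01, -3.5274e+01,  7.1000e-02,  2.4000e-02,
       -0.0000e+00]), 'ee_pos': array([ 0.208, -0.509,  0.23 ]), 'eef_rot': array([-3.14 , -0.   ,  0.388]), 'force': array([-1.086,  0.799, -0.432]), 'moment': array([-0.05 , -0.005, -0.032]), 'grip_force': np.float64(0.0), 'grip_width': np.float64(0.094)} 0.025
top [[392.    0.  278.1]
 [  0.  392.  206.5]
 [  0.    0.    1. ]] [[-0.006  0.989 -0.151  0.361]
 [-1.    -0.006  0.     0.021]
 [-0.     0.151  0.989  1.062]
 [ 0.     0.     0.     1.   ]] ['img', 'K', 'pose']
side [[491.6   0.  272.9]
 [  0.  491.6 208.5]
 [  0.    0.    1. ]] [[ 0.982  0.127 -0.14   0.359]
 [-0.188  0.73  -0.657 -0.797]
 [ 0.019  0.671  0.741  0.984]
 [ 0.     0.     0.     1.   ]] ['img', 'K', 'pose']
```

View pics/top0.png

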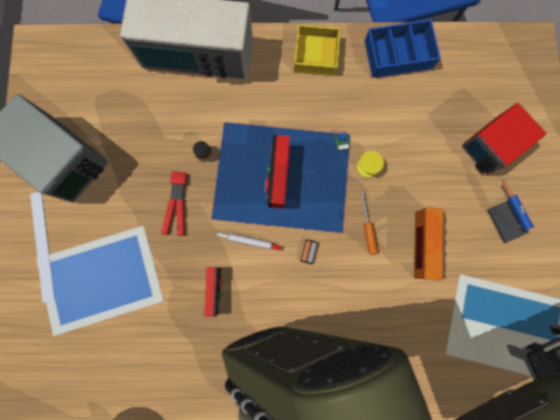

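View pics/side0.png

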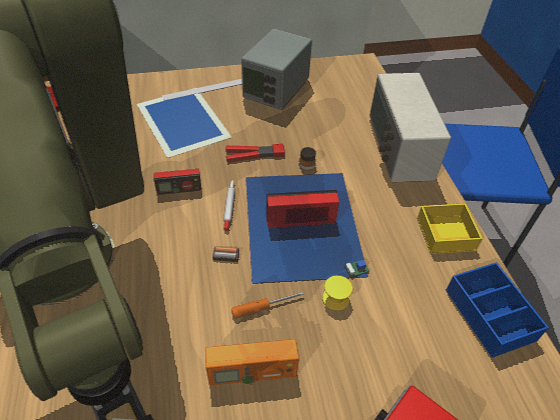

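The top view shows three meter-like things: red/black on the blue mat (280,170), a smaller red one (212,291) and an orange one (428,243). The one on the mat fits, because it's red and larger. I'll confirm that in a crop and measure it.

```bash
cat > h.py <<'E'
import numpy as np
def ray(c,u,v,z):
    K,P=c["K"],c["pose"]
    d=P[:3,:3]@np.array([(u-K[0,2])/K[0,0],-(v-K[1,2])/K[1,1],-1]);o=P[:3,3]
    return o+d*(z-o[2])/d[2]
def proj(c,p):
    q=c["pose"][:3,:3].T@(np.array(p)-c["pose"][:3,3]);K=c["K"]
    return K[0,0]*q[0]/-q[2]+K[0,2],K[1,1]*-q[1]/-q[2]+K[1,2]
E
python3 - <<'E'
import cv2,numpy as np,pickle
from h import *
d=pickle.load(open("d0.pkl","rb"))
t=d["top"]["img"];s=d["side"]["img"]
a=cv2.resize(t[110:240,195:365],None,fx=2.3,fy=4/4*2.3,interpolation=cv2.INTER_CUBIC)
b=cv2.resize(s[170:290,240:380],None,fx=2.8,fy=2.8,interpolation=cv2.INTER_CUBIC)
h=max(a.shape[0],b.shape[0]);p=lambda i:cv2.copyMakeBorder(i,0,h-i.shape[0],0,0,cv2.BORDER_CONSTANT)
cv2.imwrite("pics/crop.png",np.hstack([p(a),p(b)])[:,:,::-1])
hsv=cv2.cvtColor(t,cv2.COLOR_RGB2HSV)
H,S,V=cv2.split(hsv)
roi=np.zeros(H.shape,np.uint8);roi[115:240,205:360]=1
red=(((H<8)|(H>172))&(S>120)&(V>120)).astype(np.uint8)*roi
c=max(cv2.findContours(red,0,2)[0],key=cv2.contourArea)
r=cv2.minAreaRect(c);print("red",r)
for q in cv2.boxPoints(r):print(q,ray(d["top"],*q,.088).round(3))
mat=((H>95)&(H<125)&(S>100)).astype(np.uint8)*roi
c=cv2.convexHull(max(cv2.findContours(mat,0,2)[0],key=cv2.contourArea))
r=cv2.minAreaRect(c);print("mat",r)
for q in cv2.boxPoints(r):print(q,ray(d["top"],*q,.003).round(3))
for n,(u,v,z) in dict(flux=(202,150,.05),spool=(371,163,.05),relay=(342,140,.019),sucker1=(218,235,.01),sucker2=(284,248,.01),bat=(310,251,.02),scr=(372,252,.02),scr2=(364,196,.01)).items():print(n,ray(d["top"],u,v,z).round(3))
E
```

```text
red ((280.1148681640625, 169.46856689453125), (13.2009859085083, 67.83557891845703), 4.666858196258545)
[270.77664 202.73688] [0.519 0.039 0.088]
[276.29587 135.12619] [0.696 0.024 0.088]
[289.4531  136.20026] [ 0.693 -0.01   0.088]
[283.93387 203.81094] [0.516 0.006 0.088]
mat ((281.5270080566406, 176.8617401123047), (129.37261962890625, 96.74888610839844), 5.85601282119751)
[212.24269 218.38387] [0.491 0.2   0.003]
[222.11385 122.13988] [0.765 0.177 0.003]
[350.81134 135.33961] [ 0.724 -0.185  0.003]
[340.9402 231.5836] [ 0.453 -0.149  0.003]
flux [0.669 0.223 0.05 ]
spool [ 0.631 -0.227  0.05 ]
relay [ 0.705 -0.157  0.019]
sucker1 [0.445 0.183 0.01 ]
sucker2 [0.409 0.006 0.01 ]
bat [ 0.401 -0.063  0.02 ]
scr [ 0.397 -0.227  0.02 ]
scr2 [ 0.549 -0.214  0.01 ]
```

View pics/crop.png

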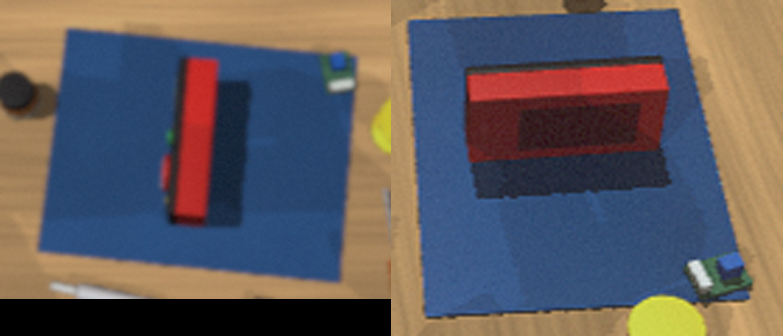

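The crop confirms the target. The meter on the mat has its black face, red dial (166,172) and green button (170,135) towards world +y, and its plain red back towards the side camera. Centre is about (0.607, 0.021), meter y is about (0.996,-0.085), and it must fall towards -y. Next I go above the face side with the jaws shut.

apply_moves([
  [255,2,3,0,0,0,-0.05],
  [255,2,3,0,0,0,-0.05],
  [255,2,3,0,0,0,-0.05],
  [255,2,3,0,0,0,-0.05],
  [255,2,3,0,0,0,-0.05],
  [255,2,3,0,0,0,-0.05],
  [255,2,3,0,0,0,-0.05],
  [255,2,3,0,0,0,-0.05],
  [255,2,3,0,0,0,-0.05],
  [255,2,3,0,0,0,-0.02],
], grip_force=20)

```text
time_s: 1.1
ee_pos: [0.4085, -0.2077, 0.2303]
eef_rot: [-3.141, 0.0, -0.084]
force: [1.0, -0.1, 0.9]
grip_width: 0.0173
grip_force: 0.0
```

apply_moves([
  [255,2,3,0,0,0,0],
  [255,2,3,0,0,0,0],
  [255,2,3,0,0,0,0],
  [255,2,3,0,0,0,0],
  [255,2,3,0,0,0,0],
  [255,2,3,0,0,0,0],
  [255,2,3,0,0,0,0],
  [255,2,3,0,0,0,0],
  [255,2,3,0,0,0,0],
  [255,2.3,3,0,0,0,0],
])

```text
time_s: 2.1
ee_pos: [0.6114, 0.0922, 0.2302]
eef_rot: [3.141, 0.001, -0.082]
force: [1.0, -0.7, 1.4]
grip_width: 0.0003
grip_force: 0.0
```

apply_moves([
  [255,0,1,0,0,0,0],
  [255,0,0.5,0,0,0,0],
  [255,0,0,0,0,0,0],
])

```text
time_s: 2.4
ee_pos: [0.6105, 0.1058, 0.2303]
eef_rot: [3.141, 0.0, -0.082]
force: [-0.4, 0.2, 0.3]
grip_width: 0.0003
grip_force: 0.0
```

apply_moves([
  [255,0,0,-3,0,0,0],
  [255,0,0,-3,0,0,0],
  [255,0,0,-3,0,0,0],
  [255,0.2,0,-2.5,0,0,0],
  [255,0.2,0,-1.2,0,0,0],
  [255,0,-1,0,0,0,0],
  [255,0,-1,0,0,0,0],
  [255,0,-1,0,0,0,0],
  [255,0,0,0,0,0,0],
])

```text
time_s: 3.3
ee_pos: [0.6154, 0.0742, 0.1047]
eef_rot: [-3.141, -0.002, -0.084]
force: [0.9, 0.4, -0.2]
grip_width: 0.0002
grip_force: 0.0
```

Run:
```python
from station import ctrl
import cv2,numpy as np
o=ctrl.get_obs();print(o["ee_pos"])
a=ctrl.camera("top")["img"][100:240,190:370];b=ctrl.camera("side")["img"][130:270,220:400]
cv2.imwrite("pics/c2.png",cv2.resize(np.hstack([a,b]),None,fx=2.2,fy=2.2,interpolation=cv2.INTER_CUBIC)[:,:,::-1])
```

```text
[0.61543536 0.0741578  0.10470274]
```

View pics/c2.png

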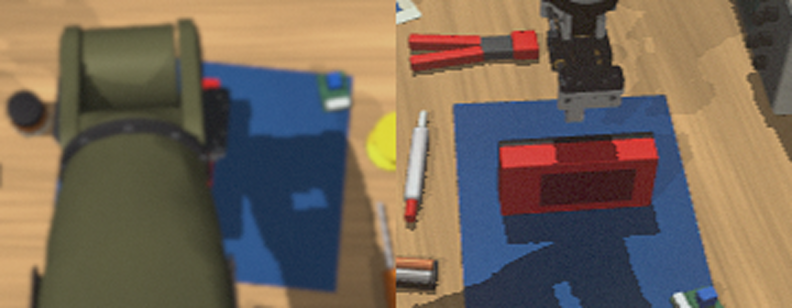

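The side crop shows the fingertips at (575,115), behind the meter's face about half-way along it, and the meter is still standing. I push slowly.

apply_moves([
  [255,0,-0.5,0,0,0,0],
  [255,0,-0.5,0,0,0,0],
  [255,0,-0.4,0,0,0,0],
  [255,0,-0.4,0,0,0,0],
  [255,0,-0.4,0,0,0,0],
  [255,0,-0.4,0,0,0,0],
])

```text
time_s: 4.0
ee_pos: [0.6151, 0.0497, 0.1036]
eef_rot: [-3.141, -0.0, -0.082]
force: [0.7, 2.4, 1.4]
grip_width: 0.0008
grip_force: 0.9
```

apply_moves([
  [255,0,-0.4,0,0,0,0],
  [255,0,-0.4,0,0,0,0],
  [255,0,-0.4,0,0,0,0],
])

```text
time_s: 4.3
ee_pos: [0.615, 0.0376, 0.1035]
eef_rot: [-3.142, -0.0, -0.082]
force: [-0.2, 1.1, 0.9]
grip_width: 0.0005
grip_force: 0.7
```

Run:
```python
from station import ctrl
import cv2,numpy as np
o=ctrl.get_obs();print(o["ee_pos"],o["force"])
b=ctrl.camera("side")["img"][130:270,220:400]
cv2.imwrite("pics/c3.png",cv2.resize(b,None,fx=3,fy=3,interpolation=cv2.INTER_CUBIC)[:,:,::-1])
```

```text
[0.61502121 0.03755925 0.1035439 ] [-0.18741996  1.11370021  0.92801882]
```

View pics/c3.png

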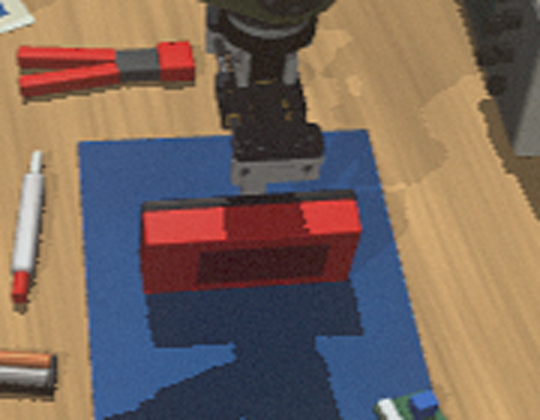

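The meter is leaning on its back bottom edge (y≈290 in the crop) and hasn't slid. I keep pushing.

apply_moves([
  [255,0,-0.4,0,0,0,0],
  [255,0,-0.4,0,0,0,0],
  [255,0,-0.4,0,0,0,0],
  [255,0,-0.4,0,0,0,0],
  [255,0,-0.4,0,0,0,0],
  [255,0,-0.4,0,0,0,0],
  [255,0,0,0,0,0,0],
  [255,0,0,0,0,0,0],
  [255,0,0,0,0,0,0],
])

```text
time_s: 5.25
ee_pos: [0.615, 0.014, 0.1034]
eef_rot: [-3.142, 0.0, -0.082]
force: [0.1, -0.7, -0.5]
grip_width: 0.0003
grip_force: 0.0
```

Run:
```python
from station import ctrl
import cv2,numpy as np
o=ctrl.get_obs();print(o["ee_pos"],o["force"])
b=ctrl.camera("side")["img"][130:270,220:400]
cv2.imwrite("pics/c4.png",cv2.resize(b,None,fx=3,fy=3,interpolation=cv2.INTER_CUBIC)[:,:,::-1])
```

```text
[0.61497622 0.01399198 0.10341959] [ 0.06651833 -0.72524492 -0.48649251]
```

View pics/c4.png

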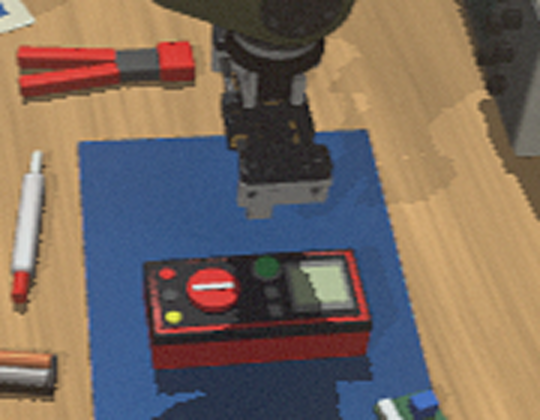

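The meter lies face up. In the crop the green button is at (266,268), the red dial at (212,288) and the display at (330,283). I locate the button from the side view, and from the wrist view if it's visible there.

Run:
```python
from station import ctrl
import cv2,numpy as np
from h import *
from scipy.spatial.transform import Rotation as R
o=ctrl.get_obs()
def find(im,roi=None):
    H,S,V=cv2.split(cv2.cvtColor(im,cv2.COLOR_RGB2HSV))
    m=((H>45)&(H<85)&(S>100)&(V>40)).astype(np.uint8)
    n,_,st,ce=cv2.connectedComponentsWithStats(m)
    return [(st[i].tolist(),ce[i].round(1)) for i in range(1,n) if st[i,4]>15]
c=ctrl.camera("side")
for st,ce in find(c["img"]):print("side",st,ce,ray(c,*ce,.055).round(4))
o=ctrl.get_obs();w=ctrl.camera("wrist")
T=np.eye(4);T[:3,:3]=R.from_euler("xyz",o["eef_rot"]).as_matrix();T[:3,3]=o["ee_pos"]
w["pose"]=T@w["hand_eye"]
for st,ce in find(w["img"]):print("wrist",st,ce,ray(w,*ce,.055).round(4))
c=ctrl.camera("top")
for st,ce in find(c["img"]):print("top",st,ce,ray(c,*ce,.055).round(4))
```

```text
side [305, 217, 8, 6, 38] [308.8 219.4] [ 0.6156 -0.0253  0.055 ]
side [243, 377, 9, 7, 49] [246.8 380.1] [ 0.4    -0.4052  0.055 ]
wrist [487, 30, 59, 88, 2153] [509.7  72.5] [ 0.7065 -0.1195  0.055 ]
wrist [321, 223, 32, 32, 792] [336.6 238.7] [ 0.6181 -0.0227  0.055 ]
```

apply_moves([
  [255,0.1,-1.5,0,0,0,0],
  [255,0.1,-1.5,0,0,0,0],
  [255,0,-0.7,0,0,0,0],
  [255,0,0,-1,0,0,0],
  [255,0,0,-0.7,0,0,0],
  [255,0,0,-0.3,0,0,0],
  [255,0,0,0,0,0,0],
])

```text
time_s: 6.15
ee_pos: [0.6166, -0.0227, 0.0826]
eef_rot: [-3.142, 0.001, -0.082]
force: [0.2, -0.2, 0.1]
grip_width: 0.0004
grip_force: 0.0
```

apply_moves([
  [255,0,0,-0.1,0,0,0],
  [255,0,0,-0.1,0,0,0],
  [255,0,0,-0.1,0,0,0],
  [255,0,0,-0.1,0,0,0],
  [255,0,0,0,0,0,0],
])

```text
time_s: 6.65
ee_pos: [0.6171, -0.0231, 0.0795]
eef_rot: [-3.141, -0.0, -0.082]
force: [0.6, 0.7, 2.1]
grip_width: 0.0004
grip_force: 0.8
```

apply_moves([
  [255,0,0,-0.1,0,0,0],
  [255,0,0,-0.1,0,0,0],
  [255,0,0,0,0,0,0],
])

```text
time_s: 6.95
ee_pos: [0.6171, -0.0231, 0.0775]
eef_rot: [-3.141, -0.0, -0.082]
force: [1.2, 1.0, 3.6]
grip_width: 0.0005
grip_force: 1.4
```

apply_moves([
  [255,0,0,-0.1,0,0,0],
  [255,0,0,-0.1,0,0,0],
  [255,0,0,0,0,0,0],
])

```text
time_s: 7.25
ee_pos: [0.6172, -0.0231, 0.0762]
eef_rot: [-3.142, -0.001, -0.082]
force: [-3.6, 1.4, 8.1]
grip_width: 0.0005
grip_force: 4.7
```

The force is 8 N, well past the 3.6 N needed, so the button is fully down. I hold briefly, then retreat.

apply_moves([
  [255,0,0,0,0,0,0],
  [255,0,0,0,0,0,0],
  [255,0,0,0.5,0,0,0],
  [255,0,0,1,0,0,0],
  [255,0,0,3,0,0,0],
  [255,0,0,4,0,0,0],
  [255,0,0,4,0,0,0],
  [255,0,0,0,0,0,0],
  [255,0,0,0,0,0,0],
  [255,0,0,0,0,0,0],
])

```text
time_s: 8.25
ee_pos: [0.6165, -0.0232, 0.1993]
eef_rot: [3.141, 0.002, -0.082]
force: [0.0, -0.2, -0.0]
grip_width: 0.0006
grip_force: 0.0
```

Run:
```python
from station import ctrl
import cv2,numpy as np
b=ctrl.camera("side")["img"]
cv2.imwrite("pics/end.png",b[:,:,::-1])
```

```text
(no output)
```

View pics/end.png

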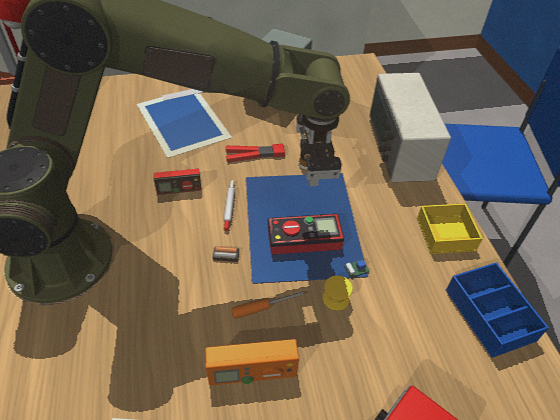

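The meter lies flat on the mat at (306,232), its button at (309,219) is now bright green, and nothing else has moved. The arm is clear, so I hand in.

```bash
python3 -c "
from station import ctrl
print(ctrl.hand_in())"
```

```text
the job is handed in; nothing more can be done
None
```

I tipped the red multimeter onto its back on the mat, pressed its power button down with about 8 N and let go, moved the arm clear and handed the job in at about 8 s; no verdict came back.

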